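# Sweep the jar lids off the pantry riser into the blue bin

### The arm

A 6-joint arm with a two-finger parallel gripper is mounted at the origin on the work surface. World frame = base frame: x ahead of the robot, y to its left, z up, the work surface at z = 0. Lengths are in m, angles in rad, forces in N, time in s.
With the tool pointing down it reaches from about 0.25 to 0.775 m from the base axis. Payload 4 kg.
Tool frame: the origin (TCP) lies between the finger pads; the fingertips stand 25 mm ahead of it and the grasp point (between the pads) lies 6 mm ahead of it (robot.tip_reach is the z of the fingertips in the tool frame, in m); z points along the fingers, y is the line along which they close (so a half turn about z gives the same grasp; the last joint's range is limited). The gripper opens to 94 mm and grips with 3 to 60 N. Pads are 16 mm wide; open, the fingers measure 119 mm over their backs; the gripper's body (75 mm by 177 mm) begins 78 mm behind the grasp point.
Start: joints at [-1.277, 0.087, 1.371, -0, 1.684, -0.103], TCP at [0.213, -0.507, 0.231] pointing down, gripper open.
Joint ranges: [-3.1, 3.1], [-0.76, 2.03], [0.27, 2.55], [-1.08, 4.22], [0.17, 2.65], [-2.57, 2.57]. Speed limits (rad/s): [2.79, 2.79, 3.14, 3.14, 3.14, 3.14].

### API

Orientations are given as [roll, pitch, yaw] about the fixed x, y, z axes, in that order (R = Rz(yaw) Ry(pitch) Rx(roll)).
In Python, from bench import robot gives the robot as it stands. The module is installed in compiled form; this text tells all that it offers.
- The arm moves only by the shell command python3 -m handwheel 'ROWS'. ROWS is JSON, a list of rows, each a list of 3 entries, a list of its own where there are three numbers: the turn, a rotation vector about the world's x, y, z in units of 90 degrees (1.0 is 90 degrees), then the shift along the world's x, y, z in units of 0.05 m (1.0 is 0.05 m), then the closure, from 0 (fully open) to 1 (shut). A call has 1 to 5 rows; each row shifts and turns the commanded pose from where the row before left it; what a row does not reach is not made up. A row lasts 1/10 s, in which the tool goes at most 50 mm and 8.59 degrees, less where a joint would pass 70% of its speed; a pose out of reach is approached as far as the arm can. A call with a number of a shift or a turn outside -1 to 1 is refused whole. A call with a gripper value outside its range is refused whole. The fingers move at their own pace and stop on an object; the grip force is fixed at half the most. Time passes only in rows, so rows that do not move let the fingers close. It gives the time, the measured TCP pose, the force, the opening and the grip force at its end, in the units of the state.
- robot.get_obs(): the state, without advancing time (a new reading comes with each control period).
- robot.snapshot(name): name is "scene" or "top" or "wrist"; returns (picture, depth): 480x640x3 uint8, red, green, blue; 480x640 float32, m along the optical axis (not along the pixel's ray), 0 where there is no reading.
- robot.calibration(name): a dict with "mtx" (3x3 intrinsics, pixels), "extrinsics" (4x4, takes a point from camera to world coordinates); the wrist camera has in their place "hand_eye" (4x4, takes a point from camera to tool coordinates, whose origin is the TCP and whose axes are the flange's). Camera axes: x right, y down, z forward; pixel columns grow to the right and rows downward; lengths in m; the calibration is good to about 2 mm. A picture is of the moment at which its call begins: read the wrist's pose just before it. calibration takes no time and is no camera call.
- robot.close_job(): hands the job in; it is judged then, once.
Trained networks look in the newest picture that a camera, given by its name, has taken for a name from the list of things; names that differ only in an ending like _2 or _b are one class to them, and where a whole thing is asked for, a point or a joint stands for the part that bears it (a point fixed in the world has none). Each returns a list of dicts, best first, with "p" (0 to 1); they miss things now and then, are a little off and sometimes report something else, mostly with a low value. They report only what shows in the picture. A call takes as long as a camera call.
- robot.boxes_of(query, camera): "bbox" ([left, top, right, bottom] in pixels, round what is visible of it).
The state is a dict: "time": time; "joint_positions": joint angles; "qvel": joint speeds; "joint_torque": joint torques, N m; "tool_pos": TCP position; "ee_rot": TCP orientation; "wrist_force": force on the tool from outside, world axes, zero at the start; "wrist_torque": the same for the moment, N m; "width": finger opening in m; "finger_force": force on a finger pad.
Only numpy, scipy, OpenCV 4.12 (cv2) and the standard library are available. Lean on these libraries where they do the work, as an engineer would, in place of code of your own. Each camera call takes 0.05 s, during which the arm holds its last target. There are 200 camera calls.

### The job

Clear the stray jar lids off the raised shelf: sweep all four with the fingers along its top and over the end, so that they drop into the blue bin standing there. Only push the lids, gently: do not squeeze them or pick them up, and leave the jar, the tin and the pot standing where they are.

Things in the scene. Friction and masses are not known exactly. Their poses are not given: they have to be found in the camera images.
- riser_top (a point): middle of the top of a fixed low shelf riser (a small raised counter): pale, flat, 100 mm above the table, 302 mm along its x (with a flush wooden strip along each long edge), 376 mm along its y, z up. Its ends lie 188 mm along +y and -y: straight drops without a lip, a bin standing at each.
- riser: the same riser; origin under its centre, at table height, same axes. On it the jar, tin and pot stand in a row within 10 mm of its y axis, about 100 mm apart; two lids lie on each side of that row, 66 to 95 mm from the y axis, the two at least 120 mm apart along y.
- blue_bin: the blue open-topped plastic bin, fixed, standing on the table at one end of the riser (either end, it changes). Outside 270 mm along its x, 160 mm along its y, 88 mm high, walls and floor 4 mm; its near wall stands 4 mm from the riser's end and its rim is 12 mm below the riser's top. Origin at the centre of its underside; its x and y run parallel to the riser's, z up.
- green_bin: the same bin in green, at the other end of the riser; it is to stay empty. Origin at the centre of its underside, axes as the blue bin's.
- lid0: one of four like round metal jar lids, brass-coloured with a red disc on top, lying flat on the riser: 44 mm across, 14 mm high; loose, 15 to 31 g, slides easily; origin at the centre of its underside, z up through its top
- lid1: one of four like round metal jar lids, brass-coloured with a red disc on top, lying flat on the riser: 44 mm across, 14 mm high; loose, 15 to 31 g, slides easily; origin at the centre of its underside, z up through its top
- lid2: one of four like round metal jar lids, brass-coloured with a red disc on top, lying flat on the riser: 44 mm across, 14 mm high; loose, 15 to 31 g, slides easily; origin at the centre of its underside, z up through its top
- lid3: one of four like round metal jar lids, brass-coloured with a red disc on top, lying flat on the riser: 44 mm across, 14 mm high; loose, 15 to 31 g, slides easily; origin at the centre of its underside, z up through its top
- spice_jar: bystander: amber glass jar with black cap, 42 mm across, 62 mm high, loose, 0.1 to 0.2 kg; origin at the centre of its underside, z up
- tin: bystander: small tin with yellow label, 46 mm across, 55 mm high, loose, 0.11 to 0.23 kg; origin at the centre of its underside, z up
- pot: bystander: brown earthenware pot, 38 mm across at the foot, 46 mm at the top, 50 mm high, loose, 0.1 to 0.21 kg; origin at the centre of its underside, z up

How it is judged:
At the end, for the whole second after the job is handed in: All four lids lie inside the blue bin, the centres of their undersides between its walls and under 70 mm above its underside; the spice jar, tin and pot stand within 15 mm of where they began, tilted less than 0.3 rad (x of lid0 in the frame of blue_bin between -0.133 and 0.133 m and y of lid0 in the frame of blue_bin between -0.078 and 0.078 m and z of lid0 in the frame of blue_bin between 0 and 0.07 m and x of lid1 in the frame of blue_bin between -0.133 and 0.133 m and y of lid1 in the frame of blue_bin between -0.078 and 0.078 m and z of lid1 in the frame of blue_bin between 0 and 0.07 m and x of lid2 in the frame of blue_bin between -0.133 and 0.133 m and y of lid2 in the frame of blue_bin between -0.078 and 0.078 m and z of lid2 in the frame of blue_bin between 0 and 0.07 m and x of lid3 in the frame of blue_bin between -0.133 and 0.133 m and y of lid3 in the frame of blue_bin between -0.078 and 0.078 m and z of lid3 in the frame of blue_bin between 0 and 0.07 m and not (distance of spice_jar from where it was at the start of the episode above 0.015 m) and not (angle between spice_jar's own z axis and vertical above 0.3 rad) and not (distance of tin from where it was at the start of the episode above 0.015 m) and not (angle between tin's own z axis and vertical above 0.3 rad) and not (distance of pot from where it was at the start of the episode above 0.015 m) and not (angle between pot's own z axis and vertical above 0.3 rad)); the robot touches nothing.
It fails at once if a lid is lifted: the centre of its underside rises more than 25 mm above the top of the riser (height (world z) of any of lid0, lid1, lid2, lid3 above 0.125 m).
It fails at once if a lid is pressed or squeezed by the fingers with more than 30 N (contact force between the fingers and lid0 above 30 N or contact force between the fingers and lid1 above 30 N or contact force between the fingers and lid2 above 30 N or contact force between the fingers and lid3 above 30 N).
It fails at once if the spice jar is shifted by more than 15 mm or tipped over (distance of spice_jar from where it was at the start of the episode above 0.015 m or angle between spice_jar's own z axis and vertical above 0.3 rad).
It fails at once if the tin is shifted by more than 15 mm or tipped over (distance of tin from where it was at the start of the episode above 0.015 m or angle between tin's own z axis and vertical above 0.3 rad).
It fails at once if the pot is shifted by more than 15 mm or tipped over (distance of pot from where it was at the start of the episode above 0.015 m or angle between pot's own z axis and vertical above 0.3 rad).
It also fails if it takes over 67 s, if anything falls off the work surface, if the arm or the gripper's body presses on something with over 40 N, if the wrist force passes 120 N, or if a joint passes its speed limit or range.

## Working session

There is one attempt and no reset: what is moved stays moved. The work goes in short steps, Python scripts to look and compute and a shell command to move; the robot and the scene stay as the last step left them, time stands still between calls to the robot, and variables do not carry over. Pictures are saved under pics/ and viewed, at most 10 in all, crops included, and the job is handed in when it is done.

```bash
mkdir -p pics; cat > h.py <<'E'
import numpy as np, cv2
from bench import robot
def pts(cam,depth):
    c=robot.calibration(cam);K=c["mtx"];T=np.array(c["extrinsics"])
    v,u=np.mgrid[:480,:640];d=depth
    P=np.stack([(u-K[0][2])*d/K[0][0],(v-K[1][2])*d/K[1][1],d],-1)
    return P@T[:3,:3].T+T[:3,3]
E
python3 - <<'E'
from h import *
im,d=robot.snapshot("top");cv2.imwrite("pics/top.png",im[:,:,::-1])
W=pts("top",d);np.save("W.npy",W)
for q in ["lid0","spice_jar","tin","pot","blue_bin","green_bin","riser"]:
    for r in robot.boxes_of(q,"top")[:6]:
        l,t,rr,b=[int(x) for x in r["bbox"]];w=W[t:b+1,l:rr+1].reshape(-1,3);w=w[np.isfinite(w).all(1)]
        c=W[(t+b)//2,(l+rr)//2]
        print(q,round(r["p"],2),[l,t,rr,b],c.round(3))
o=robot.get_obs();print(o["time"],o["tool_pos"],o["ee_rot"],robot.tip_reach,o["wrist_force"])
E
```

```text
lid0 0.88 [293, 292, 313, 312] [0.464 0.056 0.114]
lid0 0.85 [373, 216, 392, 239] [ 0.619 -0.099  0.111]
lid0 0.64 [387, 287, 409, 311] [ 0.475 -0.131  0.11 ]
lid0 0.6 [299, 215, 318, 241] [0.612 0.05  0.115]
spice_jar 0.87 [284, 254, 304, 281] [0.528 0.072 0.164]
tin 0.84 [350, 253, 376, 280] [ 0.534 -0.059  0.154]
pot 0.87 [382, 249, 407, 274] [ 0.545 -0.118  0.151]
blue_bin 0.8 [441, 195, 529, 330] [ 0.565 -0.334  0.009]
green_bin 0.91 [180, 210, 259, 339] [0.525 0.25  0.004]
green_bin 0.56 [387, 289, 408, 309] [ 0.475 -0.129  0.115]
green_bin 0.42 [383, 251, 405, 273] [ 0.543 -0.118  0.151]
green_bin 0.28 [292, 291, 313, 316] [0.462 0.058 0.116]
riser 0.81 [255, 186, 454, 352] [ 0.528 -0.042  0.153]
0.4 [ 0.21254504 -0.50722663  0.23033152] [-3.14138214e+00 -1.20786649e-05  3.96807978e-01] 0.025 [ 0.27643014  0.2327105  -0.52517286]
```

View pics/top.png

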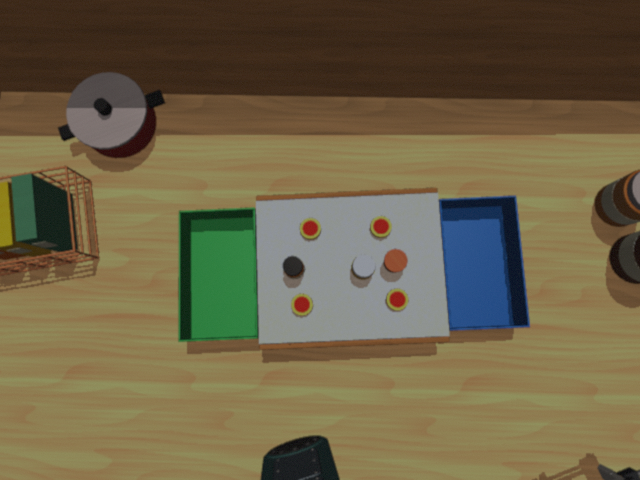

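The top view shows the blue bin on the right (-y end). The lids are at about (310,229), (381,227), (302,305) and (397,300), and the jar, tin and pot at (293,266), (364,265) and (396,260). Next I'll fit the riser frame and the lid centres.

```bash
cat > m.py <<'E'
from h import *
im=cv2.imread("pics/top.png").astype(int);W=np.load("W.npy");b,g,r=im[...,0],im[...,1],im[...,2]
z=W[...,2]
m=((z>.085)&(z<.118)&(W[...,0]>.3)&(abs(W[...,1])<.4)).astype(np.uint8)
n,l,s,c=cv2.connectedComponentsWithStats(m);i=1+np.argmax(s[1:,4])
P=W[l==i][:,:2].astype(np.float32)
(cx,cy),sz,a=cv2.minAreaRect(P);print("riser",cx,cy,sz,a)
# red discs
m=((r>130)&(g<70)&(z>.09)&(z<.13)).astype(np.uint8)
n,l,s,c=cv2.connectedComponentsWithStats(m)
L=[W[l==k].mean(0) for k in range(1,n) if s[k,4]>40]
th=np.deg2rad(a if a<45 else a-90);ex=np.array([np.cos(th),np.sin(th)]);ey=np.array([-ex[1],ex[0]]);C=np.array([cx,cy])
f=lambda p:np.array([(p[:2]-C)@ex,(p[:2]-C)@ey]).round(4)
print("yaw",th,"blue end",C-.188*ey)
for p in L: print("lid",p.round(4),f(p))
m=((z>.138)&(z<.2)&(abs(W[...,1])<.2)&(abs(W[...,0]-.53)<.1)).astype(np.uint8)
n,l,s,c=cv2.connectedComponentsWithStats(m)
for k in range(1,n):
    if s[k,4]>30:
        q=W[l==k];print("by",q.mean(0).round(4),f(q.mean(0)),np.ptp(q,axis=0))
E
python3 m.py
```

```text
riser 0.5420151948928833 -0.07350298762321472 (0.31493937969207764, 0.6278569102287292) 3.937933921813965
yaw 0.06872991266162663 blue end [ 0.55492625 -0.26105913]
lid [ 0.6203 -0.0955  0.114 ] [ 0.0766 -0.0273]
lid [0.6133 0.047  0.1139] [0.0794 0.1153]
lid [ 0.4749 -0.1287  0.114 ] [-0.0708 -0.0505]
lid [0.46   0.0587 0.1139] [-0.0727  0.1375]
by [ 0.5475 -0.1209  0.1492] [ 0.0022 -0.0477] [0.04301009 0.04464282 0.01481213]
by [ 0.5346 -0.0593  0.1533] [-0.0064  0.0146] [0.04348042 0.0447115  0.02305791]
by [0.5309 0.0757 0.161 ] [-0.0008  0.1496] [0.03641769 0.03650685 0.02120491]
```

```bash
sed -i 's/^m=((z>.085).*/m=((z>.095)\&(z<.118)\&(b>90)\&(W[...,0]>.3)\&(abs(W[...,1])<.4)).astype(np.uint8)/' m.py; python3 m.py
python3 -m handwheel '[[[0,0,0],[0,0,0],0.75]]'
```

```text
riser 0.5389199256896973 -0.035942524671554565 (0.2924623489379883, 0.37700289487838745) 3.8315789699554443
yaw 0.0668736685758954 blue end [ 0.55148281 -0.22352231]
lid [ 0.6203 -0.0955  0.114 ] [ 0.0772 -0.0649]
lid [0.6133 0.047  0.1139] [0.0798 0.0778]
lid [ 0.4749 -0.1287  0.114 ] [-0.0701 -0.0883]
lid [0.46   0.0587 0.1139] [-0.0724  0.0997]
by [ 0.5475 -0.1209  0.1492] [ 0.0029 -0.0854] [0.04301009 0.04464282 0.01481213]
by [ 0.5346 -0.0593  0.1533] [-0.0058 -0.023 ] [0.04348042 0.0447115  0.02305791]
by [0.5309 0.0757 0.161 ] [-0.0005  0.112 ] [0.03641769 0.03650685 0.02120491]
time: 0.5
tool_pos: [0.2125, -0.5073, 0.2305]
ee_rot: [3.142, -0.0, 0.397]
wrist_force: [0.5, 0.4, -1.2]
width: 0.0888
finger_force: 0.0
```

```bash
python3 -m handwheel '[[[0,0,0.0527],[0.345,0.583,0],0.75],[[0,0,0.0527],[0.345,0.583,0],0.75],[[0,0,0.0527],[0.345,0.583,0],0.75],[[0,0,0.0527],[0.345,0.583,0],0.75],[[0,0,0.0527],[0.345,0.583,0],0.75]]' >/dev/null
python3 -m handwheel '[[[0,0,0.0527],[0.345,0.583,0],0.75],[[0,0,0.0527],[0.345,0.583,0],0.75],[[0,0,0.0527],[0.345,0.583,0],0.75],[[0,0,0.0527],[0.345,0.583,0],0.75],[[0,0,0.0527],[0.345,0.583,0],0.75]]' >/dev/null
python3 -m handwheel '[[[0,0,0.0527],[0.345,0.583,0],0.75],[[0,0,0.0527],[0.345,0.583,0],0.75],[[0,0,0.0527],[0.345,0.583,0],0.75],[[0,0,0.0527],[0.345,0.583,0],0.75],[[0,0,0.0527],[0.345,0.583,0],0.75]]'
python3 -m handwheel '[[[0,0,0],[0,0,0],0.75],[[0,0,0],[0,0,0],0.75]]'
```

```text
time: 2.0
tool_pos: [0.4719, -0.0687, 0.2308]
ee_rot: [3.141, 0.0, 1.642]
wrist_force: [-0.1, 0.3, 0.2]
width: 0.0236
finger_force: 0.0
time: 2.2
tool_pos: [0.4713, -0.0697, 0.2304]
ee_rot: [-3.141, 0.0, 1.639]
wrist_force: [-0.3, -0.7, 0.3]
width: 0.0231
finger_force: 0.0
```

```bash
python3 -m handwheel '[[[0,0,0],[0,0,-0.5],0.75],[[0,0,0],[0,0,-0.5],0.75],[[0,0,0],[0,0,-0.5],0.75],[[0,0,0],[0,0,-0.3],0.75],[[0,0,0],[0,0,-0.2],0.75]]'
python3 -m handwheel '[[[0,0,0],[0,0,0],0.75],[[0,0,0],[0,0,0],0.75]]'
python3 - <<'E'
from h import *
for n in ["scene","wrist"]:
    im,d=robot.snapshot(n);cv2.imwrite(f"pics/{n}1.png",im[:,:,::-1])
cv2.imwrite("pics/a.png",np.hstack([cv2.resize(cv2.imread(f"pics/{n}1.png"),(400,300)) for n in ["scene","wrist"]]))
E
```

```text
time: 2.7
tool_pos: [0.4701, -0.0711, 0.1291]
ee_rot: [-3.14, -0.0, 1.636]
wrist_force: [0.4, 0.4, 0.3]
width: 0.0235
finger_force: 0.0
time: 2.9
tool_pos: [0.4715, -0.0707, 0.1313]
ee_rot: [3.14, 0.001, 1.637]
wrist_force: [1.1, 0.5, 0.9]
width: 0.0232
finger_force: 0.0
```

View pics/a.png

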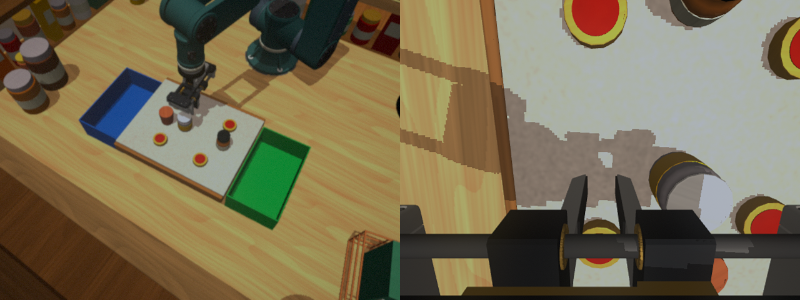

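The left half (scene) shows the fingers down in front of the tin. The right half (wrist) shows lid A centred between and behind the fingers at about (600,240), with the tin clear, so I'll sweep it.

```bash
python3 -m handwheel '[[[0,0,0],[0.0134,-0.2,0],0.75],[[0,0,0],[0.0134,-0.2,0],0.75],[[0,0,0],[0.0134,-0.2,0],0.75],[[0,0,0],[0.0134,-0.2,0],0.75],[[0,0,0],[0.0134,-0.2,0],0.75]]'
python3 -m handwheel '[[[0,0,0],[0.0134,-0.2,0],0.75],[[0,0,0],[0.0134,-0.2,0],0.75],[[0,0,0],[0.0134,-0.2,0],0.75],[[0,0,0],[0.0134,-0.2,0],0.75],[[0,0,0],[0.0134,-0.2,0],0.75]]'
python3 -m handwheel '[[[0,0,0],[0.0134,-0.2,0],0.75],[[0,0,0],[0.0134,-0.2,0],0.75],[[0,0,0],[0.0134,-0.2,0],0.75],[[0,0,0],[0.0134,-0.2,0],0.75],[[0,0,0],[0.0134,-0.2,0],0.75]]'
python3 -m handwheel '[[[0,0,0],[0.0134,-0.2,0],0.75],[[0,0,0],[0.0134,-0.2,0],0.75],[[0,0,0],[0.0134,-0.2,0],0.75],[[0,0,0],[0.0134,-0.2,0],0.75],[[0,0,0],[0,0,0],0.75]]'
python3 - <<'E'
from h import *
im,d=robot.snapshot("top");cv2.imwrite("pics/top2.png",im[150:360,160:560,::-1])
E
```

```text
time: 3.5
tool_pos: [0.4747, -0.1211, 0.1305]
ee_rot: [3.141, -0.0, 1.638]
wrist_force: [0.5, 0.4, 0.9]
width: 0.0238
finger_force: 0.2
time: 4.0
tool_pos: [0.478, -0.1709, 0.1305]
ee_rot: [3.142, -0.0, 1.639]
wrist_force: [-0.5, 0.6, 0.6]
width: 0.0236
finger_force: 0.2
time: 4.5
tool_pos: [0.4814, -0.2209, 0.1305]
ee_rot: [3.142, 0.0, 1.639]
wrist_force: [0.1, -0.4, -0.3]
width: 0.0238
finger_force: 0.0
time: 5.0
tool_pos: [0.484, -0.2614, 0.1304]
ee_rot: [3.142, 0.0, 1.637]
wrist_force: [-0.1, 0.1, 0.2]
width: 0.0235
finger_force: 0.0
```

View pics/top2.png

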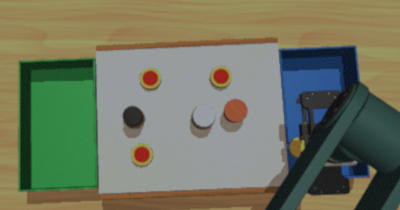

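The crop shows one lid off the edge and in the blue bin at about (297,147), with the other things unmoved. Next is the lid behind it on the near side.

```bash
python3 -m handwheel '[[[0,0,0],[0,0,0.4],0.75],[[0,0,0],[0,0,0.4],0.75],[[0,0,0],[0,0,0.4],0.75]]' >/dev/null
python3 -m handwheel '[[[0,0,0],[-0.056,0.757,0],0.75],[[0,0,0],[-0.056,0.757,0],0.75],[[0,0,0],[-0.056,0.757,0],0.75],[[0,0,0],[-0.056,0.757,0],0.75],[[0,0,0],[-0.056,0.757,0],0.75]]' >/dev/null
python3 -m handwheel '[[[0,0,0],[-0.056,0.757,0],0.75],[[0,0,0],[-0.056,0.757,0],0.75],[[0,0,0],[-0.056,0.757,0],0.75],[[0,0,0],[-0.056,0.757,0],0.75],[[0,0,0],[-0.056,0.757,0],0.75]]' >/dev/null
python3 -m handwheel '[[[0,0,0],[0,0,0],0.75],[[0,0,0],[0,0,0],0.75],[[0,0,0],[0,0,0],0.75]]'
python3 - <<'E'
from h import *
im,d=robot.snapshot("top");cv2.imwrite("pics/top3.png",im[150:360,160:560,::-1])
im,d=robot.snapshot("wrist");cv2.imwrite("pics/w3.png",im[:,:,::-1])
cv2.imwrite("pics/b.png",np.hstack([cv2.imread("pics/top3.png"),cv2.resize(cv2.imread("pics/w3.png"),(280,210))]))
E
```

```text
time: 6.65
tool_pos: [0.456, 0.1178, 0.1905]
ee_rot: [-3.142, 0.001, 1.638]
wrist_force: [0.6, -0.0, 0.5]
width: 0.0232
finger_force: 0.0
```

View pics/b.png

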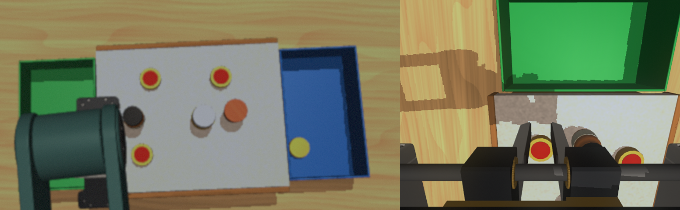

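The first lid lies in the blue bin at about (300,147), and the wrist view shows the next one centred between the fingers. Descending and sweeping.

```bash
python3 -m handwheel '[[[0,0,0],[0,0,-0.4],0.75],[[0,0,0],[0,0,-0.4],0.75],[[0,0,0],[0,0,-0.25],0.75],[[0,0,0],[0,0,-0.15],0.75],[[0,0,0],[0,0,0],0.75]]'
python3 -m handwheel '[[[0,0,0],[0.0134,-0.2,0],0.75],[[0,0,0],[0.0134,-0.2,0],0.75],[[0,0,0],[0.0134,-0.2,0],0.75],[[0,0,0],[0.0134,-0.2,0],0.75],[[0,0,0],[0.0134,-0.2,0],0.75]]'
python3 -m handwheel '[[[0,0,0],[0.0188,-0.28,0],0.75],[[0,0,0],[0.0188,-0.28,0],0.75],[[0,0,0],[0.0188,-0.28,0],0.75],[[0,0,0],[0.0188,-0.28,0],0.75],[[0,0,0],[0.0188,-0.28,0],0.75]]'
python3 -m handwheel '[[[0,0,0],[0.0188,-0.28,0],0.75],[[0,0,0],[0.0188,-0.28,0],0.75],[[0,0,0],[0.0188,-0.28,0],0.75],[[0,0,0],[0.0188,-0.28,0],0.75],[[0,0,0],[0.0188,-0.28,0],0.75]]'
python3 - <<'E'
from h import *
im,d=robot.snapshot("top");cv2.imwrite("pics/top4.png",im[150:360,160:560,::-1])
im,d=robot.snapshot("wrist");cv2.imwrite("pics/w4.png",im[:,:,::-1])
cv2.imwrite("pics/c.png",np.hstack([cv2.imread("pics/top4.png"),cv2.resize(cv2.imread("pics/w4.png"),(280,210))]))
E
```

```text
time: 7.25
tool_pos: [0.4555, 0.1179, 0.1295]
ee_rot: [-3.139, 0.0, 1.638]
wrist_force: [-0.7, 0.3, -0.2]
width: 0.0235
finger_force: 0.0
time: 7.75
tool_pos: [0.4596, 0.0674, 0.1309]
ee_rot: [3.141, -0.0, 1.638]
wrist_force: [0.6, -0.2, 0.4]
width: 0.0233
finger_force: 0.2
time: 8.25
tool_pos: [0.4641, -0.0027, 0.1307]
ee_rot: [3.141, -0.0, 1.638]
wrist_force: [-0.5, -0.3, 0.2]
width: 0.0233
finger_force: 0.2
time: 8.75
tool_pos: [0.4688, -0.0727, 0.1305]
ee_rot: [3.142, -0.0, 1.639]
wrist_force: [-0.6, -0.1, 0.0]
width: 0.0235
finger_force: 0.2
```

View pics/c.png

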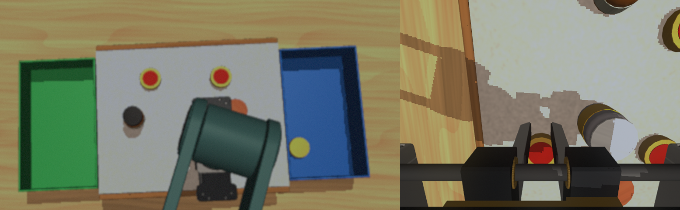

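The lid is still between the fingers (wrist view, about (540,150)). I'll finish this sweep and cross to the far side.

```bash
python3 -m handwheel '[[[0,0,0],[0.0188,-0.28,0],0.75],[[0,0,0],[0.0188,-0.28,0],0.75],[[0,0,0],[0.0188,-0.28,0],0.75],[[0,0,0],[0.0188,-0.28,0],0.75],[[0,0,0],[0.0188,-0.28,0],0.75]]'
python3 -m handwheel '[[[0,0,0],[0.0188,-0.28,0],0.75],[[0,0,0],[0.0188,-0.28,0],0.75],[[0,0,0],[0.0188,-0.28,0],0.75],[[0,0,0],[0.0188,-0.28,0],0.75],[[0,0,0],[0.0188,-0.28,0],0.75]]'
python3 -m handwheel '[[[0,0,0],[0.0148,-0.22,0],0.75],[[0,0,0],[0.0148,-0.22,0],0.75],[[0,0,0],[0.0148,-0.22,0],0.75],[[0,0,0],[0.0148,-0.22,0],0.75],[[0,0,0],[0.0148,-0.22,0],0.75]]'
python3 -m handwheel '[[[0,0,0],[0,0,0.4],0.75],[[0,0,0],[0,0,0.4],0.75],[[0,0,0],[0,0,0.4],0.75],[[0,0,0],[0,0,0.4],0.75],[[0,0,0],[0,0,0.4],0.75]]' >/dev/null
python3 -m handwheel '[[[0,0,0],[0.27,0.453,0],0.75],[[0,0,0],[0.27,0.453,0],0.75],[[0,0,0],[0.27,0.453,0],0.75],[[0,0,0],[0.27,0.453,0],0.75],[[0,0,0],[0.27,0.453,0],0.75]]' >/dev/null
python3 -m handwheel '[[[0,0,0],[0.27,0.453,0],0.75],[[0,0,0],[0.27,0.453,0],0.75],[[0,0,0],[0.27,0.453,0],0.75],[[0,0,0],[0.27,0.453,0],0.75],[[0,0,0],[0.27,0.453,0],0.75]]' >/dev/null
python3 -m handwheel '[[[0,0,0],[0,0,0],0.75],[[0,0,0],[0,0,0],0.75],[[0,0,0],[0,0,0],0.75]]'
python3 - <<'E'
from h import *
im,d=robot.snapshot("top");cv2.imwrite("pics/top5.png",im[150:360,160:560,::-1])
im,d=robot.snapshot("wrist");cv2.imwrite("pics/w5.png",im[:,:,::-1])
cv2.imwrite("pics/d.png",np.hstack([cv2.imread("pics/top5.png"),cv2.resize(cv2.imread("pics/w5.png"),(280,210))]))
E
```

```text
time: 9.35
tool_pos: [0.4735, -0.1428, 0.1305]
ee_rot: [3.142, 0.0, 1.638]
wrist_force: [0.4, -0.2, 0.5]
width: 0.0232
finger_force: 0.1
time: 9.85
tool_pos: [0.4783, -0.2127, 0.1305]
ee_rot: [3.141, 0.0, 1.638]
wrist_force: [0.0, 0.7, 0.0]
width: 0.0236
finger_force: 0.0
time: 10.35
tool_pos: [0.482, -0.2673, 0.1305]
ee_rot: [3.142, -0.0, 1.639]
wrist_force: [-0.1, -0.5, 1.1]
width: 0.0237
finger_force: 0.0
time: 12.15
tool_pos: [0.6166, -0.041, 0.2305]
ee_rot: [-3.141, 0.001, 1.638]
wrist_force: [-0.3, -0.2, 0.1]
width: 0.0236
finger_force: 0.0
```

View pics/d.png

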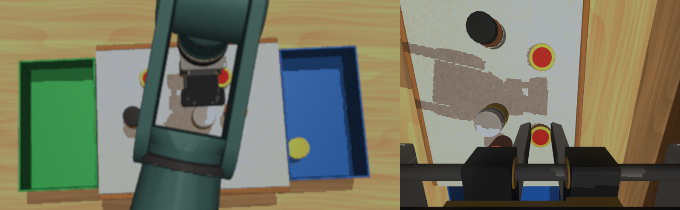

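The wrist view shows the far-side lid centred at about (540,135). The second lid has left the riser and seems to be stacked on the first at about (298,148). I'll sweep this one and then check the bin by depth.

```bash
python3 -m handwheel '[[[0,0,0],[0,0,-0.5],0.75],[[0,0,0],[0,0,-0.5],0.75],[[0,0,0],[0,0,-0.5],0.75],[[0,0,0],[0,0,-0.3],0.75],[[0,0,0],[0,0,-0.2],0.75]]'
python3 -m handwheel '[[[0,0,0],[0.0134,-0.2,0],0.75],[[0,0,0],[0.0134,-0.2,0],0.75],[[0,0,0],[0.0134,-0.2,0],0.75],[[0,0,0],[0.0134,-0.2,0],0.75],[[0,0,0],[0.0134,-0.2,0],0.75]]'
python3 -m handwheel '[[[0,0,0],[0.0148,-0.22,0],0.75],[[0,0,0],[0.0148,-0.22,0],0.75],[[0,0,0],[0.0148,-0.22,0],0.75],[[0,0,0],[0.0148,-0.22,0],0.75],[[0,0,0],[0.0148,-0.22,0],0.75]]'
python3 -m handwheel '[[[0,0,0],[0.0148,-0.22,0],0.75],[[0,0,0],[0.0148,-0.22,0],0.75],[[0,0,0],[0.0148,-0.22,0],0.75],[[0,0,0],[0.0148,-0.22,0],0.75],[[0,0,0],[0.0148,-0.22,0],0.75]]'
python3 -m handwheel '[[[0,0,0],[0.0134,-0.2,0],0.75],[[0,0,0],[0.0134,-0.2,0],0.75],[[0,0,0],[0.0134,-0.2,0],0.75],[[0,0,0],[0.0134,-0.2,0],0.75],[[0,0,0],[0.0134,-0.2,0],0.75]]'
python3 -m handwheel '[[[0,0,0],[0,0,0.4],0.75],[[0,0,0],[0,0,0.4],0.75],[[0,0,0],[0,0,0.4],0.75]]' >/dev/null
python3 -m handwheel '[[[0,0,0],[-0.042,0.705,0],0.75],[[0,0,0],[-0.042,0.705,0],0.75],[[0,0,0],[-0.042,0.705,0],0.75],[[0,0,0],[-0.042,0.705,0],0.75],[[0,0,0],[-0.042,0.705,0],0.75]]' >/dev/null
python3 -m handwheel '[[[0,0,0],[-0.042,0.705,0],0.75],[[0,0,0],[-0.042,0.705,0],0.75],[[0,0,0],[-0.042,0.705,0],0.75],[[0,0,0],[-0.042,0.705,0],0.75],[[0,0,0],[-0.042,0.705,0],0.75]]' >/dev/null
python3 -m handwheel '[[[0,0,0],[0,0,0],0.75],[[0,0,0],[0,0,0],0.75],[[0,0,0],[0,0,0],0.75]]'
python3 - <<'E'
from h import *
im,d=robot.snapshot("top");cv2.imwrite("pics/top6.png",im[150:360,160:560,::-1])
z=pts("top",d)[...,2]
print(np.round(z[290:308:3,448:472:3]*1000).astype(int))
im,d=robot.snapshot("wrist");cv2.imwrite("pics/w6.png",im[:,:,::-1])
cv2.imwrite("pics/e.png",np.hstack([cv2.imread("pics/top6.png"),cv2.resize(cv2.imread("pics/w6.png"),(280,210))]))
E
```

```text
time: 12.75
tool_pos: [0.6161, -0.0406, 0.1291]
ee_rot: [-3.14, -0.0, 1.638]
wrist_force: [-0.1, -0.1, 0.2]
width: 0.0236
finger_force: 0.0
time: 13.25
tool_pos: [0.6207, -0.0913, 0.1315]
ee_rot: [3.14, 0.001, 1.638]
wrist_force: [0.4, 0.7, 0.1]
width: 0.0235
finger_force: 0.1
time: 13.75
tool_pos: [0.624, -0.146, 0.1304]
ee_rot: [-3.142, -0.0, 1.638]
wrist_force: [-0.2, -0.2, 0.3]
width: 0.0233
finger_force: 0.1
time: 14.25
tool_pos: [0.6277, -0.201, 0.1305]
ee_rot: [3.142, 0.0, 1.639]
wrist_force: [0.3, 0.1, -0.2]
width: 0.0234
finger_force: 0.0
time: 14.75
tool_pos: [0.631, -0.2508, 0.1305]
ee_rot: [3.142, -0.0, 1.639]
wrist_force: [-0.9, -0.5, -0.2]
width: 0.0234
finger_force: 0.0
time: 16.35
tool_pos: [0.6102, 0.1013, 0.1905]
ee_rot: [3.142, 0.001, 1.638]
wrist_force: [0.2, 0.0, 0.8]
width: 0.0238
finger_force: 0.0
[[87 33 28 30 31 23 16  4]
 [89 32 30 27 32 31 19  4]
 [88 35 31 31 32 32 33 17]
 [83 32 33 30 31 29 31 11]
 [88 28 31 31 35 33 31  5]
 [87 30 31 30 35 32  3  3]]
```

View pics/e.png

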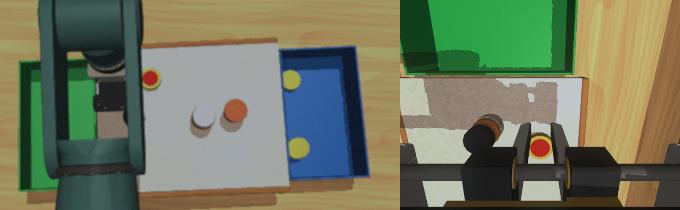

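The depth reads 32 mm over the near-side spot, which is two stacked lids. The third is at about (291,80), and the last is centred in the wrist view at about (540,148). Sweeping the last one.

```bash
python3 -m handwheel '[[[0,0,0],[0,0,-0.4],0.75],[[0,0,0],[0,0,-0.4],0.75],[[0,0,0],[0,0,-0.25],0.75],[[0,0,0],[0,0,-0.15],0.75],[[0,0,0],[0,0,0],0.75]]'
python3 -m handwheel '[[[0,0,0],[0.0134,-0.2,0],0.75],[[0,0,0],[0.0134,-0.2,0],0.75],[[0,0,0],[0.0134,-0.2,0],0.75],[[0,0,0],[0.0134,-0.2,0],0.75],[[0,0,0],[0.0134,-0.2,0],0.75]]'
python3 -m handwheel '[[[0,0,0],[0.0188,-0.28,0],0.75],[[0,0,0],[0.0188,-0.28,0],0.75],[[0,0,0],[0.0188,-0.28,0],0.75],[[0,0,0],[0.0188,-0.28,0],0.75],[[0,0,0],[0.0188,-0.28,0],0.75]]'
python3 -m handwheel '[[[0,0,0],[0.0188,-0.28,0],0.75],[[0,0,0],[0.0188,-0.28,0],0.75],[[0,0,0],[0.0188,-0.28,0],0.75],[[0,0,0],[0.0188,-0.28,0],0.75],[[0,0,0],[0.0188,-0.28,0],0.75]]'
python3 -m handwheel '[[[0,0,0],[0.0188,-0.28,0],0.75],[[0,0,0],[0.0188,-0.28,0],0.75],[[0,0,0],[0.0188,-0.28,0],0.75],[[0,0,0],[0.0188,-0.28,0],0.75],[[0,0,0],[0.0188,-0.28,0],0.75]]'
python3 -m handwheel '[[[0,0,0],[0.0188,-0.28,0],0.75],[[0,0,0],[0.0188,-0.28,0],0.75],[[0,0,0],[0.0188,-0.28,0],0.75],[[0,0,0],[0.0188,-0.28,0],0.75],[[0,0,0],[0.0188,-0.28,0],0.75]]'
python3 -m handwheel '[[[0,0,0],[0.0094,-0.14,0],0.75],[[0,0,0],[0.0094,-0.14,0],0.75],[[0,0,0],[0.0094,-0.14,0],0.75],[[0,0,0],[0.0094,-0.14,0],0.75],[[0,0,0],[0.0094,-0.14,0],0.75]]'
python3 -m handwheel '[[[0,0,0],[0,0,0.5],0.75],[[0,0,0],[0,0,0.5],0.75],[[0,0,0],[0,0,0.5],0.75],[[0,0,0],[0,0,0.5],0.75],[[0,0,0],[0,0,0.5],0.75]]' >/dev/null
python3 -m handwheel '[[[0,0,0],[-0.5,-0.5,0],0.75],[[0,0,0],[-0.5,-0.5,0],0.75],[[0,0,0],[-0.5,-0.5,0],0.75],[[0,0,0],[-0.5,-0.5,0],0.75],[[0,0,0],[-0.5,-0.5,0],0.75]]' >/dev/null
python3 -m handwheel '[[[0,0,0],[-0.5,-0.5,0],0.75],[[0,0,0],[-0.5,-0.5,0],0.75],[[0,0,0],[-0.5,0,0],0.75],[[0,0,0],[0,0,0],0.75],[[0,0,0],[0,0,0],0.75]]'
python3 - <<'E'
from h import *
im,d=robot.snapshot("top");cv2.imwrite("pics/top7.png",im[150:360,160:560,::-1])
z=pts("top",d)[...,2]
print(np.round(z[220:240:3,440:470:3]*1000).astype(int))
E
```

```text
time: 16.95
tool_pos: [0.6094, 0.1019, 0.1292]
ee_rot: [-3.139, 0.0, 1.638]
wrist_force: [-0.3, 0.3, -0.4]
width: 0.0238
finger_force: 0.0
time: 17.45
tool_pos: [0.6136, 0.0513, 0.131]
ee_rot: [3.141, 0.0, 1.638]
wrist_force: [-0.2, 0.3, 0.1]
width: 0.0236
finger_force: 0.1
time: 17.95
tool_pos: [0.6181, -0.0189, 0.1305]
ee_rot: [3.142, 0.0, 1.638]
wrist_force: [-0.3, 0.2, 0.9]
width: 0.0237
finger_force: 0.2
time: 18.45
tool_pos: [0.6228, -0.0887, 0.1305]
ee_rot: [3.142, 0.0, 1.639]
wrist_force: [0.8, 0.0, 0.4]
width: 0.0235
finger_force: 0.1
time: 18.95
tool_pos: [0.6275, -0.1587, 0.1305]
ee_rot: [3.142, 0.0, 1.639]
wrist_force: [-0.5, -0.4, -0.4]
width: 0.0237
finger_force: 0.1
time: 19.45
tool_pos: [0.6322, -0.2288, 0.1304]
ee_rot: [-3.142, 0.0, 1.638]
wrist_force: [0.0, -0.3, -0.6]
width: 0.0233
finger_force: 0.0
time: 19.95
tool_pos: [0.6346, -0.2628, 0.1305]
ee_rot: [3.142, -0.0, 1.639]
wrist_force: [-0.3, -1.0, -0.0]
width: 0.023
finger_force: 0.0
time: 21.45
tool_pos: [0.4345, -0.4377, 0.2559]
ee_rot: [3.14, 0.0, 1.638]
wrist_force: [0.1, 0.2, 0.5]
width: 0.0236
finger_force: 0.0
[[82  5  5 15 17 30 32 34  4  4]
 [96 15 20 16 27 33 28 35 33  1]
 [99 19 21 32 30 32 30 34 36 31]
 [97 85 18 28 28 33 32 34 32 35]
 [99 86 16 24 32 29 28 32 33 32]
 [99 89 20 18 27 34 31 33 29 29]
 [99 85 18 21 21 28 30 35  4  3]]
```

View pics/top7.png

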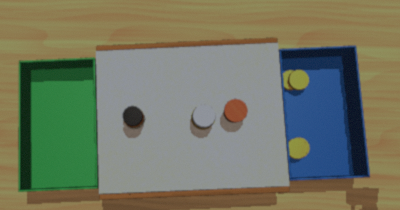

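The picture shows the riser clear of lids. Two stacks of two lie in the blue bin, at about (296,80) and (298,148), and the jar, tin and pot have not moved. Handing in.

```bash
python3 -c "
from bench import robot
print(robot.close_job())"
```

```text
the job is handed in; nothing more can be done
None
```

I swept all four lids off the shelf into the blue bin and handed the job in at about 21.5 s; the last picture shows the jar, tin and pot still standing in place and the green bin empty, and no verdict was returned.

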